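Lock, tighten and clip the tube carousel

ROBOT

A 7-joint arm with a two-finger parallel gripper is mounted at the origin on a cart in front of the work surface, level with it; the furniture and walls round the work are solid. World frame = base frame: x ahead of the robot, y to its left, z up, the work surface at z = 0. Lengths are in m, angles in rad, forces in N, time in s.
With the tool pointing down it reaches from about 0.425 to 0.875 m from the base axis. Payload 4.7 kg.
Tool frame: the origin (TCP) lies on the mounting face of the last link; the fingertips stand 182 mm ahead of it and the grasp point (between the pads) lies 164 mm ahead of it; x points along the fingers, y is the direction in which the jaws open and shut, and the axes are right-handed (so a half turn about x gives the same grasp; the last joint's range is limited). The gripper opens to 87 mm and grips with 3 to 60 N. Pads are 19 mm wide; open, the fingers measure 117 mm over their backs; the gripper's body (75 mm by 190 mm) begins 51 mm behind the grasp point.
Start: joints at [-1.113, 0.321, -0.07, 1.45, 0.023, 1.371, -0.057], TCP at [0.279, 0.587, 0.405] pointing down, gripper open.
Joint ranges: [-2.86, 2.86], [-0.3, 2.09], [-1.38, 1.24], [0.06, 2.45], [-1.56, 4.7], [0.09, 2.05], [-2.69, 2.69]. Speed limits (rad/s): [2.57, 2.57, 3.14, 3.14, 3.14, 3.14, 3.14].

INTERFACE

Orientations are given as a rotation vector (axis times angle).
In Python, from bench import monitor, get_image, ctrl gives the robot as it stands.
- The arm moves only by the shell command python3 -m creep 'ROWS' [FORCE]. ROWS is JSON, a list of rows, each a list of 7 numbers: the shift along the tool's x, y, z in mm, then the turn, a rotation vector about the tool's x, y, z in rad, then the finger opening in mm, from 0 to 87. A call has 1 to 5 rows; each row shifts and turns the commanded pose from where the row before left it, along the tool's axes as they then stand; what a row does not reach is not made up. A row lasts 1/10 s, in which the tool goes at most 50 mm and 8.59 degrees, less where a joint would pass 70% of its speed; a pose out of reach is approached as far as the arm can. A call is refused whole if a number of a shift passes 50 or a number of a turn 0.15, either way. A call with a gripper value outside its range is refused whole. The fingers move at their own pace and stop on an object; FORCE is the grip in N (left out, the last holds). Time passes only in rows, so rows that do not move let the fingers close. It gives the time, the measured TCP pose, the force and the opening at its end, in the units of the state.
- monitor.get_state(): the state, without advancing time (a new reading comes with each control period).
- get_image(name): name is "side" or "top" or "wrist"; returns a dict with "img" (400x640x3 uint8, red, green, blue), "mtx" (3x3 intrinsics, pixels), "view" (4x4, takes a point from world to camera coordinates). Camera axes: x right, y up, looking along -z (the intrinsics and any distortion apply to the point x, -y, -z); pixel columns grow to the right and rows downward; lengths in m; the calibration is good to about 2 mm. A picture is of the moment at which its call begins. There is no depth.
- ctrl.close_job(): hands the job in, once; it reports no verdict.
The state is a dict: "time": time; "joint_positions": joint angles; "qd": joint speeds; "joint_torque": joint torques, N m; "position": TCP position; "tool_rot": TCP orientation; "ft_force": force on the tool from outside, world axes, zero at the start; "torque": the same for the moment, N m; "grip_width": opening from 0.0 (shut) to 1.0 (fully open).
Only numpy, scipy, OpenCV 4.12 (cv2) and the standard library are available. Lean on these libraries where they do the work, as an engineer would, in place of code of your own. Each camera call takes 0.05 s, during which the arm holds its last target.

TASK

Make the tube carousel ready to be carried. Its disc spins freely, so turn it until one of its four rim notches faces the lock, push the slide lock fully into that notch, and then tighten the black bar-shaped nut clockwise to its stop. Last, push the spring clip sideways onto the bare neck of the spindle above the nut until it snaps home, leave it there with the lock still in, and do not disturb the other things on the bench.

Things in the scene. Friction and masses are not known exactly. Their poses are not given: they have to be found in the camera images.
- carousel: Fixed grey round housing, radius 84 mm, 45 mm high, with a lock bracket (46 mm wide, 56 mm high, reaching 140 mm from the axis) on its -y side; the lock slides inward along its +y. Origin on the spindle axis at the underside, z up. On top a flat aluminium disc (radius 73 mm, top 58 mm above the bench) turns freely
- rotor (a joint): Angle of the disc in the housing, rad, growing counter-clockwise from above. Its rim has four notches (14 mm wide narrowing to 8 mm, 16 mm deep), 90 deg apart; one faces the lock when this is a whole multiple of pi/2 (0, 1.571); 0.06 rad off is led in by the tongue's round end. With the lock out, turning the gripped nut carries the disc along; it stays where left (friction 0.012 N m)
- notch (a point): Point on the disc's top face in the middle of one of the four notches, 68 mm from the spindle axis; it faces the lock when rotor is 0
- lock (a joint): Travel of the lock, m: 0 is out, 0.018 is fully in (stop). 9 mm wide steel tongue with a round end; it stays where it is left and slides with about 1.2 N. If no notch faces it, it is stopped by the rim at about 0.003
- lock_tab (a point): Point on the upright steel tab of the lock, 11 mm below the tab's top; the tab is 14 mm wide across the slide (carousel x) and 10 mm thick along it (carousel y); its top is 94 mm, its foot 57 mm above the bench
- nut (a joint): Turn of the nut relative to the disc, rad, growing clockwise seen from above; tight at the stop at 1.35; starts 0 to 0.3. Moves only when the disc is held, against 0.12 N m of friction; with the lock out, nut and disc turn together and this does not change
- nut_grip (a point): Point on the axis inside the black bar-shaped nut, 8 mm below the bar's top; its x axis runs along the bar. The bar is 56 mm long, 20 mm wide and 24 mm high (72 to 96 mm above the bench); the spindle end sticks out 16 mm above it
- neck (a point): Middle of the bare neck of the steel spindle: 12 mm diameter, from the nut's top at 96 mm to the spindle head at 107 mm above the bench; this point is on the axis at 101.5 mm. The head is 18 mm in diameter and 5 mm high
- clip_hole (a point): Loose steel spring clip lying flat, 5 mm thick, arms 22 mm wide over all (27 mm at the flared ends). This point: centre of its opening, half-way up the 5 mm, where the neck ends up (within about 2 mm). The clip's x axis points from its tab out through the mouth: push it level along its +x, this point 99.5 to 103.5 mm above the bench
- petri_mid (a point): Bystander: closed petri dish, 88 mm across, 16 mm high, lying on the bench; leave alone. Point at its centre
- tape_mid (a point): Bystander: roll of tape, 67 mm across, 19 mm high, lying flat; leave alone. Point at its centre
- pen_mid (a point): Bystander: marker pen, 131 mm long, lying; leave alone. Point at its middle
- bottle_mid (a point): Bystander: small white bottle with red cap, 43 mm across, 88 mm high, standing behind the carousel; leave alone. Point half-way up
- falcon_mid (a point): Bystander: capped 50 ml tube, 120 mm long, 34 mm thick, lying behind the carousel; leave alone. Point at its middle
- timer_mid (a point): Bystander: small white timer, 64 x 62 x 20 mm; leave alone. Point at its centre
- clip_nose (a point): Middle of the clip's mouth, between the two rounded arm noses, 6.5 mm ahead of clip_hole along the clip's +x; the noses are 9 mm apart and spring open at a push of about 5 N to pass the 12 mm neck. The flared arm ends reach 10 mm farther ahead; the neck enters if within 3 mm of the clip's centre line
- clip_tab (a point): Point in the upright tab of the clip where it is gripped from above: the tab is 12 mm wide (clip y), 11 mm thick (clip x), its top 35 mm above the clip's underside; this point is 24 mm above the underside and 28.5 mm behind clip_hole along the clip's -x

How it is judged:
By the outcome, as a careful person would: the job done as asked, in the order asked, and still so for the second after the job is handed in, with the robot touching nothing.
It also fails if it takes over 64 s, if anything falls off the work surface, if the arm or the gripper's body presses on something with over 40 N, if the wrist force passes 120 N, or if a joint passes its speed limit or range.

## Working session

There is one attempt and no reset: what is moved stays moved. The work goes in short steps, Python scripts to look and compute and a shell command to move; the robot and the scene stay as the last step left them, time stands still between calls to the robot, and variables do not carry over. Pictures are saved under pics/ and viewed, and the job is handed in when it is done.

```bash
ls; mkdir -p pics
cat > h.py <<'E'
import numpy as np,cv2
from scipy.spatial.transform import Rotation as R
from bench import monitor,get_image,ctrl
def snap(n,f):
    d=get_image(n); np.savez('pics/'+f+'.npz',**{k:np.array(d[k]) for k in('img','mtx','view')}, extra=0)
    cv2.imwrite('pics/'+f+'.png',cv2.cvtColor(np.array(d['img']),cv2.COLOR_RGB2BGR)); return d
def load(f): return dict(np.load('pics/'+f+'.npz'))
def ray(d,u,v):
    K=d['mtx'];V=d['view']; c=np.linalg.solve(K,[u,v,1.]); c=np.array([c[0],-c[1],-c[2]])
    Rm=V[:3,:3];o=-Rm.T@V[:3,3]; w=Rm.T@c; return o,w/np.linalg.norm(w)
def onz(d,u,v,z):
    o,w=ray(d,u,v); return o+w*(z-o[2])/w[2]
def proj(d,p):
    c=d['view'][:3,:3]@np.array(p)+d['view'][:3,3]; q=d['mtx']@np.array([c[0],-c[1],-c[2]]); return q[:2]/q[2]
def tri(obs):
    A=np.zeros((3,3));b=np.zeros(3);rs=[ray(*o) for o in obs]
    for o,w in rs:
        P=np.eye(3)-np.outer(w,w);A+=P;b+=P@o
    x=np.linalg.solve(A,b); return x,[np.linalg.norm((np.eye(3)-np.outer(w,w))@(x-o)) for o,w in rs]
E
python3 - <<'E'
from h import *
np.set_printoptions(precision=4,suppress=True)
s=monitor.get_state();print(s)
for n in('side','top','wrist'):
    d=snap(n,n+'0');print(n,d.keys(),d['mtx'],d['view'])
print(R.from_rotvec(s['tool_rot']).as_matrix())
E
```

```text
pics
{'time': 0.0, 'joint_positions': array([-1.1129,  0.3218, -0.0701,  1.4517,  0.0226,  1.3708, -0.0569]), 'qd': array([ 0.    , -0.0004,  0.0003, -0.0002, -0.0007, -0.0005,  0.0002]), 'joint_torque': array([ -0.0005, -49.1297,  -0.4044, -31.2521,  -0.064 ,   0.0438,
         0.0002]), 'position': array([0.279 , 0.5868, 0.4037]), 'tool_rot': array([ 0.3466,  1.5429, -0.3495]), 'ft_force': array([-0.2005,  0.3987, -0.1449]), 'torque': array([ 0.0308, -0.0475, -0.0019]), 'grip_width': 1.0012687824189994}
side dict_keys(['img', 'mtx', 'view']) [[406.3835   0.     320.6921]
 [  0.     406.3835 192.2486]
 [  0.       0.       1.    ]] [[ 0.9997  0.011  -0.0215 -0.5584]
 [ 0.0145  0.4396  0.8981 -0.1096]
 [ 0.0193 -0.8981  0.4393 -1.1684]
 [ 0.      0.      0.      1.    ]]
top dict_keys(['img', 'mtx', 'view']) [[475.4611   0.     317.3047]
 [  0.     475.4611 194.1167]
 [  0.       0.       1.    ]] [[ 0.0014 -0.9998  0.0187  0.0438]
 [ 0.9884  0.0042  0.1518 -0.5449]
 [-0.1518  0.0183  0.9882 -1.3797]
 [ 0.      0.      0.      1.    ]]
wrist dict_keys(['img', 'mtx', 'view']) [[340.8703   0.     314.495 ]
 [  0.     340.8703 206.274 ]
 [  0.       0.       1.    ]] [[ 0.4307  0.9025 -0.0015 -0.6493]
 [-0.8601  0.41   -0.3034  0.0363]
 [-0.2732  0.1319  0.9529 -0.3926]
 [ 0.      0.      0.      1.    ]]
[[-0.0007  0.4294  0.9031]
 [-0.0018  0.9031 -0.4294]
 [-1.     -0.0019  0.0001]]
```

View pics/side0.png

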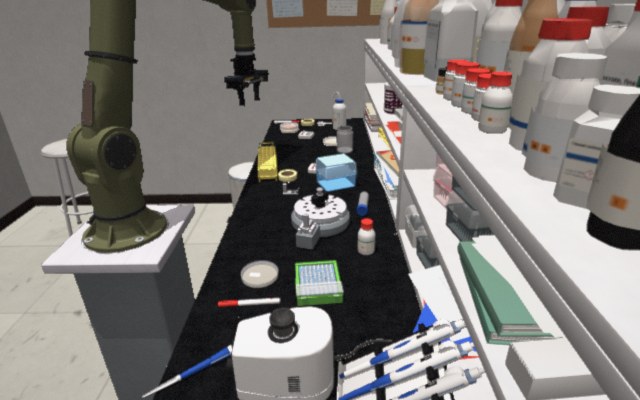

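View pics/top0.png

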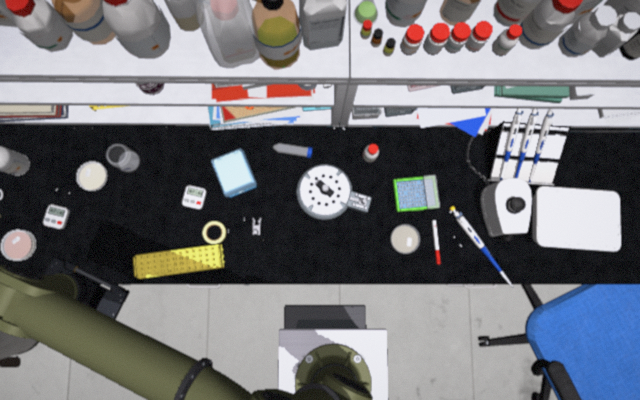

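View pics/wrist0.png

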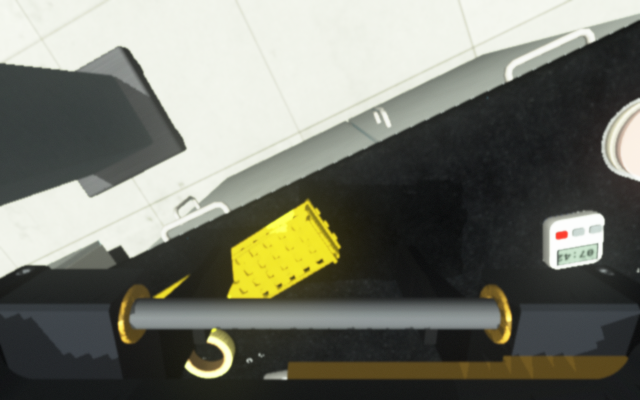

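The side view shows the carousel near (320,212), with the lock at (307,235) and the clip near (290,188). In the top view they are at (325,190), (357,201) and (257,226). I'll enlarge those areas.

Run:
```python
from h import *
a=cv2.imread('pics/top0.png');b=cv2.imread('pics/side0.png')
x=cv2.resize(a[150:250,230:390],(800,500),interpolation=cv2.INTER_CUBIC);cv2.imwrite('pics/zt.png',x)
x=cv2.resize(b[170:260,260:380],(800,600),interpolation=cv2.INTER_CUBIC);cv2.imwrite('pics/zs.png',x)
```

```text
(no output)
```

View pics/zt.png

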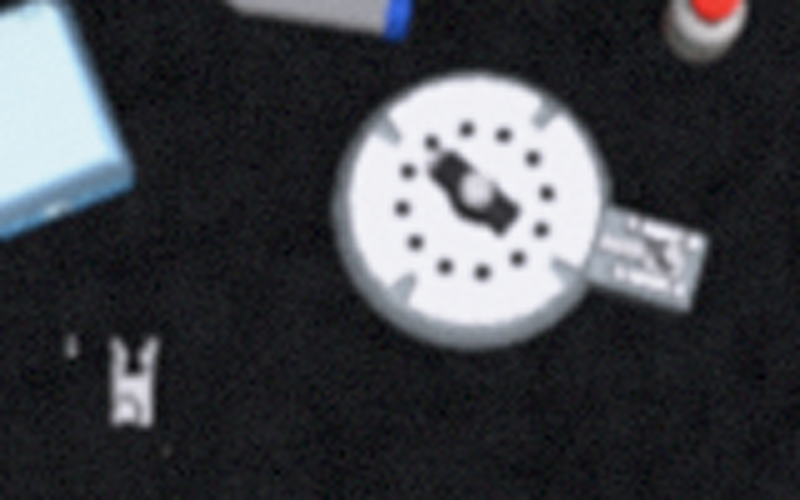

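View pics/zs.png

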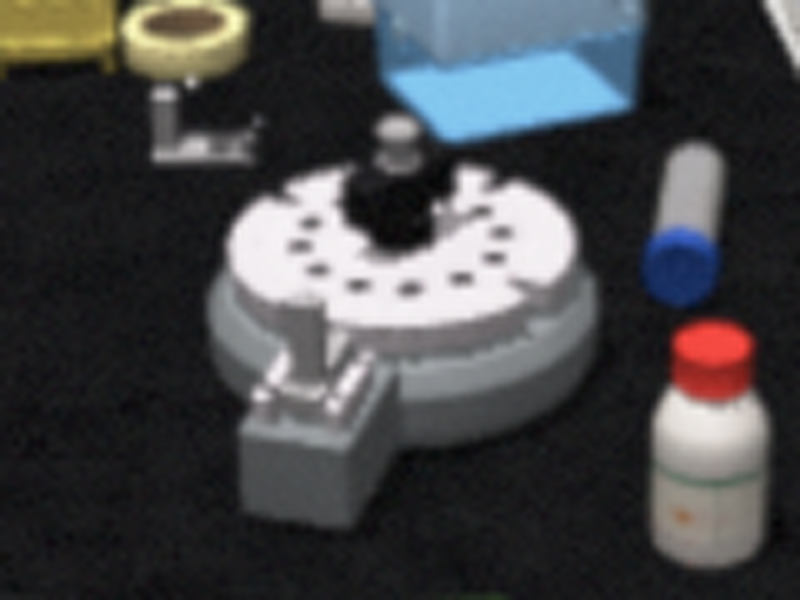

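Run:
```python
from h import *
np.set_printoptions(precision=4,suppress=True)
t=load('top0');s=load('side0');w=load('wrist0')
T=lambda x,y:(230+x/5,150+y/5)
S=lambda x,y:(260+x*.15,170+y*.15)
print('head tri',tri([(t,*T(477,187)),(s,*S(397,128))]))
print('head z.11',onz(t,*T(477,187),.112))
print('disc c', onz(t,*T(476,197),.058))
nn=[(388,130),(547,115),(567,268),(405,290)]
P=[onz(t,*T(*q),.058) for q in nn];print(P);c=np.mean(P,0);print('notch centre',c)
print([np.degrees(np.arctan2(*(p-c)[1::-1]))for p in P])
c1=onz(t,*T(707,237),.056);c2=onz(t,*T(690,310),.056);m=(c1+c2)/2;print('bracket end',m,np.linalg.norm(m-c),np.degrees(np.arctan2(*(m-c)[1::-1])))
print('tab top tri', tri([(t,*T(663,245)),(s,*S(308,300))]))
b1=onz(t,*T(435,155),.09);b2=onz(t,*T(512,220),.09);print('bar',b1,b2,np.degrees(np.arctan2(*(b1-b2)[1::-1])))
print('clip hole',onz(t,*T(133,385),.004),'tips',onz(t,*T(117,345),.004),onz(t,*T(150,343),.004),'tab',onz(t,*T(132,412),.03),'rear',onz(t,*T(115,424),.005),onz(t,*T(150,424),.005))
V=w['view'];print('wristcam',-V[:3,:3].T@V[:3,3])
print('tubes: bottle',onz(t,372,152,.088),'box',onz(t,256,187,.0),'tape',onz(t,215,232,.019),'falcon',onz(t,292,150,.017))
for z in(0,.06,.1): print('box corners',[onz(t,*q,z) for q in((212,163),(242,148),(256,187),(225,197))])
```

```text
head tri (array([0.5556, 0.0238, 0.1104]), [np.float64(0.001978685101811164), np.float64(0.0019786851018110617)])
head z.11 [0.5533 0.0237 0.112 ]
disc c [0.5564 0.0223 0.058 ]
[array([0.5964, 0.0746, 0.058 ]), array([ 0.606, -0.02 ,  0.058]), array([ 0.5142, -0.0313,  0.058 ]), array([0.5008, 0.0641, 0.058 ])]
notch centre [0.5544 0.0219 0.058 ]
[np.float64(51.395696225557224), np.float64(-39.02446574329951), np.float64(-127.07755376810101), np.float64(141.71446476244864)]
bracket end [ 0.5116 -0.1092  0.056 ] 0.13786193072809236 -108.09153701302064
tab top tri (array([ 0.5239, -0.0845,  0.0898]), [np.float64(0.00032190867640802186), np.float64(0.0003219086764081538)])
bar [0.5757 0.0472 0.09  ] [0.5378 0.0027 0.09  ] 49.58160485123853
clip hole [0.4489 0.2284 0.004 ] tips [0.4732 0.2386 0.004 ] [0.4745 0.2186 0.004 ] tab [0.4307 0.2258 0.03  ] rear [0.4252 0.2386 0.005 ] [0.4253 0.2175 0.005 ]
wristcam [0.2037 0.6228 0.3841]
tubes: bottle [ 0.6633 -0.1142  0.088 ] box [0.5724 0.2332 0.    ] tape [0.4323 0.3504 0.019 ] falcon [0.6856 0.1231 0.017 ]
box corners [array([0.6471, 0.3706, 0.    ]), array([0.6953, 0.2793, 0.    ]), array([0.5724, 0.2332, 0.    ]), array([0.5409, 0.3273, 0.    ])]
box corners [array([0.6339, 0.3582, 0.06  ]), array([0.6801, 0.2706, 0.06  ]), array([0.5623, 0.2265, 0.06  ]), array([0.5321, 0.3166, 0.06  ])]
box corners [array([0.6251, 0.3499, 0.1   ]), array([0.67  , 0.2649, 0.1   ]), array([0.5556, 0.222 , 0.1   ]), array([0.5262, 0.3096, 0.1   ])]
```

```bash
cat >> h.py <<'E'
def yawR(yaw):
    y=np.radians(yaw); Y=np.array([np.cos(y),np.sin(y),0]);X=np.array([0,0,-1.]);return np.column_stack([X,Y,np.cross(X,Y)])
def plan(pos,yaw,n,cur=None,Rt=None):
    s=monitor.get_state()
    p,Rm=(np.array(s['position']),R.from_rotvec(s['tool_rot']).as_matrix()) if cur is None else (np.array(cur[0]),cur[1])
    Rt=yawR(yaw) if Rt is None else Rt
    w=R.from_matrix(Rm.T@Rt).as_rotvec()
    print('from',p.round(4),'yaw',round(np.degrees(np.arctan2(Rm[1,1],Rm[0,1])),2),'turn total',w.round(3),'d',((np.array(pos)-p)*1000).round(1))
    for i in range(n):
        d=(np.array(pos)-p)/(n-i)*1000
        sh=(Rm.T@d).round(1);tw=(w/n).round(3)
        print([*map(float,sh),*map(float,tw)]);p=p+Rm@sh/1000;Rm=Rm@R.from_rotvec(tw).as_matrix()
    return p,Rm
def st():
    s=monitor.get_state();Rm=R.from_rotvec(s['tool_rot']).as_matrix()
    print('t',round(s['time'],2),'p',np.round(s['position'],4),'yaw',round(np.degrees(np.arctan2(Rm[1,1],Rm[0,1])),2),'x',Rm[:,0].round(4),'F',np.round(s['ft_force'],1),'M',np.round(s['torque'],2),'g',round(s['grip_width']*87,1),'q',np.round(s['joint_positions'],2))
E
python3 - <<'E'
from h import *
plan((.516,-.024,.38),-40,14)
E
```

```text
from [0.2791 0.5869 0.4039] yaw 64.57 turn total [1.825e+00 1.000e-03 1.000e-03] d [ 236.9 -610.9  -23.9]
[1.8, -32.1, 34.0, 0.13, 0.0, 0.0]
[1.8, -27.5, 37.9, 0.13, 0.0, 0.0]
[1.8, -22.3, 41.1, 0.13, 0.0, 0.0]
[1.7, -16.8, 43.7, 0.13, 0.0, 0.0]
[1.8, -11.0, 45.5, 0.13, 0.0, 0.0]
[1.7, -5.0, 46.5, 0.13, 0.0, 0.0]
[1.8, 1.1, 46.8, 0.13, 0.0, 0.0]
[1.7, 7.1, 46.3, 0.13, 0.0, 0.0]
[1.8, 13.1, 44.9, 0.13, 0.0, 0.0]
[1.7, 18.8, 42.9, 0.13, 0.0, 0.0]
[1.8, 24.2, 40.1, 0.13, 0.0, 0.0]
[1.7, 29.2, 36.6, 0.13, 0.0, 0.0]
[1.8, 33.6, 32.5, 0.13, 0.0, 0.0]
[1.7, 37.6, 27.8, 0.13, 0.0, 0.0]
```

```bash
python3 -m creep '[[2,-32,34,0.13,0,0,87],[2,-27,38,0.13,0,0,87],[2,-22,41,0.13,0,0,87],[2,-17,44,0.13,0,0,87],[2,-11,45,0.13,0,0,87]]' 50
python3 -m creep '[[2,-5,46,0.13,0,0,87],[2,1,47,0.13,0,0,87],[2,7,46,0.13,0,0,87],[2,13,45,0.13,0,0,87],[2,19,43,0.13,0,0,87]]'
python3 -m creep '[[2,24,40,0.13,0,0,87],[1,29,36,0.13,0,0,87],[1,34,32,0.13,0,0,87],[1,37,28,0.13,0,0,87],[0,0,0,0,0,0,87]]'
python3 -c "
from h import *
st();snap('wrist','w1');snap('top','t1')"
```

```text
time: 0.65
position: [0.3644, 0.3676, 0.3945]
tool_rot: [0.855, 1.396, -0.855]
ft_force: [1.4, -0.5, -1.0]
grip_width: 1.004
time: 1.15
position: [0.4485, 0.1498, 0.3847]
tool_rot: [1.34, 1.12, -1.339]
ft_force: [1.1, 0.8, -1.6]
grip_width: 0.997
time: 1.65
position: [0.5165, -0.0288, 0.3799]
tool_rot: [1.706, 0.784, -1.707]
ft_force: [0.4, -0.4, -0.4]
grip_width: 0.999
t 1.65 p [ 0.5165 -0.0288  0.3799] yaw -40.47 x [ 0.0011 -0.0038 -1.    ] F [ 0.4 -0.4 -0.4] M [-0.08  0.11 -0.05] g 86.9 q [-0.51  0.05  0.53  1.83 -0.02  1.27 -0.68]
```

View pics/w1.png

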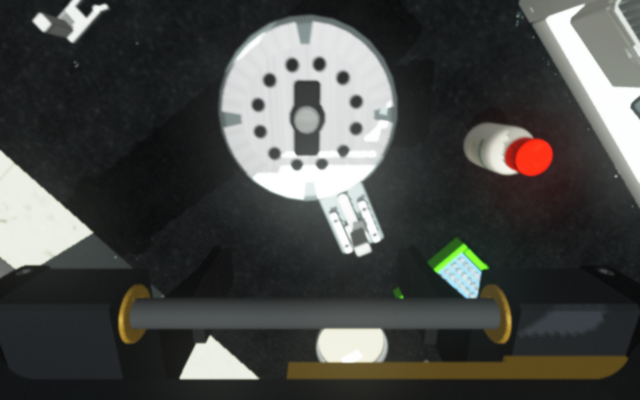

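The wrist view shows the spindle head at (306,119), with the bar running vertically through it. Notches are near (305,32), (231,119), (385,115) and (310,187). The lock tab is near (360,235) and the clip is at top left around (70,15). I'll zoom in.

Run:
```python
from h import *
a=cv2.imread('pics/w1.png')
x=cv2.resize(a[10:270,210:410],(600,780)[:2] if 0 else (460,598),interpolation=cv2.INTER_CUBIC)
y=cv2.resize(a[0:60,20:120],(800,480),interpolation=cv2.INTER_CUBIC)
cv2.imwrite('pics/w1a.png',x);cv2.imwrite('pics/w1b.png',y)
```

```text
(no output)
```

View pics/w1a.png

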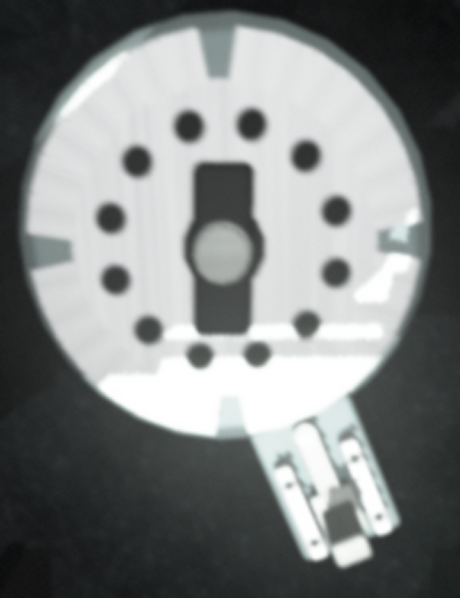

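View pics/w1b.png

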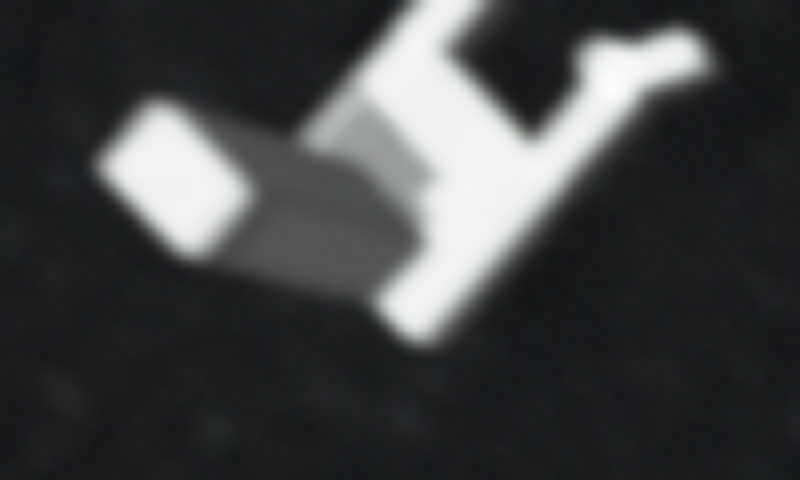

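Run:
```python
from h import *
np.set_printoptions(precision=4,suppress=True)
t=load('top0');s=load('side0');w=load('w1')
A=lambda x,y:(210+x/2.3,10+y/2.3)
B=lambda x,y:(20+x/8,y/8)
T=lambda x,y:(230+x/5,150+y/5)
S=lambda x,y:(260+x*.15,170+y*.15)
ang=lambda d:np.degrees(np.arctan2(d[1],d[0]))
print('head tri',tri([(w,*A(222,252)),(t,*T(477,187)),(s,*S(397,124))]), tri([(w,*A(222,252)),(s,*S(397,124))]),'w z.112',onz(w,*A(222,252),.112))
N=[onz(w,*A(*q),.058) for q in((218,55),(230,410),(55,251),(393,240))]
print('notch ctr',(N[0]+N[1])/2,(N[2]+N[3])/2,'ang',ang(N[0]-N[1]),ang(N[2]-N[3]),[np.linalg.norm(n-np.array([.5556,.0225,.058])) for n in N])
# disc outline
b=[onz(w,*A(*q),.096) for q in((194,165),(252,163),(251,333),(196,333))]
print('bar ctr',np.mean(b,0),'ang',ang(b[0]-b[3]),ang(b[1]-b[2]),'L,W',np.linalg.norm(b[0]-b[3]),np.linalg.norm(b[0]-b[1]))
tt=[(w,*A(352,552)),(t,*T(663,245)),(s,*S(308,300))]
print('tab',tri(tt),tri([tt[0],tt[2]]),onz(*tt[0],.094))
l=[onz(w,*A(*q),.056) for q in((255,435),(308,560),(350,398),(400,520))]
print('bracket dir',ang(l[1]-l[0]),ang(l[3]-l[2]),'end mid',(l[1]+l[3])/2, 'w',np.linalg.norm(l[1]-l[3]))
c=[onz(w,*B(*q),.035) for q in((155,97),(95,165),(195,262),(255,190))]
print('cliptab',np.mean(c,0),'ang',ang(c[3]-c[2]),ang(c[0]-c[1]),tri([(w,*B(175,178)),(s,*S(163,90)),(t,*T(132,412))]))
d=[onz(w,*B(*q),.005) for q in((425,348),(640,100))]
print('arm ang',ang(d[1]-d[0]),d)
```

```text
head tri (array([0.5563, 0.0252, 0.1112]), [np.float64(0.0020552137559570745), np.float64(0.003254865604678757), np.float64(0.001378273458072732)]) (array([0.5577, 0.0266, 0.1113]), [np.float64(0.0001792556126926318), np.float64(0.0001792556126926425)]) w z.112 [0.5579 0.0266 0.112 ]
notch ctr [0.5574 0.0263 0.058 ] [0.5569 0.0261 0.058 ] ang 51.08654345103086 141.24026544476118 [np.float64(0.06791299276612063), np.float64(0.05979941480253626), np.float64(0.06446747525623406), np.float64(0.0619664521312554)]
bar ctr [0.5575 0.026  0.096 ] ang 49.13268477095761 49.34490554902772 L,W 0.05328027810009162 0.018370026263004626
tab (array([ 0.5233, -0.0863,  0.0917]), [np.float64(0.0021285605844647932), np.float64(0.0019687683627640767), np.float64(0.0012829213916602143)]) (array([ 0.5233, -0.0881,  0.0921]), [np.float64(0.0011165728524590273), np.float64(0.001116572852459174)]) [ 0.5226 -0.0873  0.094 ]
bracket dir -108.16518645002192 -106.73253017735769 end mid [ 0.5195 -0.1009  0.056 ] w 0.04231611751580955
cliptab [0.435  0.2314 0.035 ] ang 0.1364214573233443 -1.6180748035285288 (array([0.4342, 0.2279, 0.0359]), [np.float64(0.003094865873416261), np.float64(0.002281261053986171), np.float64(0.004739941219292577)])
arm ang 0.05491658951387846 [array([0.4299, 0.2195, 0.005 ]), array([0.47  , 0.2196, 0.005 ])]
```

Run:
```python
from h import *
c=plan((.557,.0255,.305),-40.8,3)
plan((.557,.0255,.252),-40.8,2,cur=c)
```

```text
from [ 0.5158 -0.0226  0.3795] yaw -39.84 turn total [0.017 0.    0.001] d [ 41.2  48.1 -74.5]
[24.8, 0.3, -21.1, 0.006, 0.0, 0.0]
[24.8, 0.2, -21.2, 0.006, 0.0, 0.0]
[24.8, -0.0, -21.1, 0.006, 0.0, 0.0]
from [0.557  0.0255 0.305 ] yaw -40.87 turn total [-0.001  0.     0.001] d [  0.   0. -53.]
[26.5, 0.0, -0.0, -0.001, 0.0, 0.0]
[26.5, 0.0, -0.0, -0.001, 0.0, 0.0]
```

Run:
```python
from h import *
st();w=snap('wrist','w2');a=cv2.imread('pics/w2.png');cv2.imwrite('pics/w2a.png',cv2.resize(a[10:270,210:410],(460,598),interpolation=cv2.INTER_CUBIC))
```

```text
t 1.75 p [ 0.5158 -0.0226  0.3795] yaw -39.84 x [-7.e-04  1.e-04 -1.e+00] F [-0.7  0.9 -0.5] M [-0.04  0.16 -0.01] g 86.7 q [-0.52  0.04  0.53  1.83 -0.02  1.27 -0.68]
```

View pics/w2a.png

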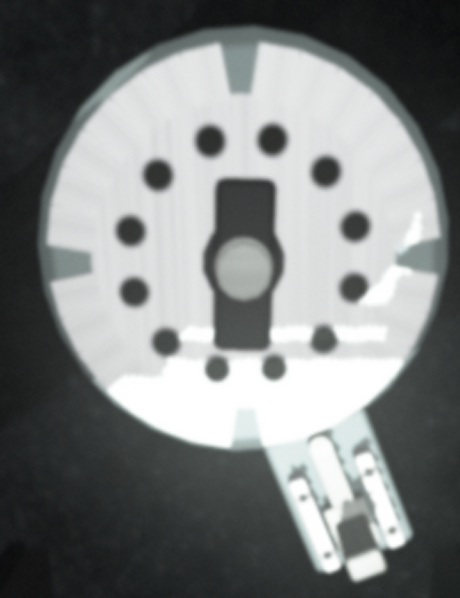

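The arm had not fully settled in the earlier picture. In this crop the head is at (244,268), the notches at (240,70), (246,423), (75,263) and (413,257), and the tab top at (367,566). I'll recompute from these.

Run:
```python
from h import *
np.set_printoptions(precision=4,suppress=True)
s=load('side0');w=load('w2')
A=lambda x,y:(210+x/2.3,10+y/2.3)
S=lambda x,y:(260+x*.15,170+y*.15)
ang=lambda d:np.degrees(np.arctan2(d[1],d[0]))
print('head',tri([(w,*A(244,268)),(s,*S(397,124))]),onz(w,*A(244,268),.112))
N=[onz(w,*A(*q),.058) for q in((240,70),(246,423),(75,263),(413,257))]
print('notch ctr',(N[0]+N[1])/2,(N[2]+N[3])/2,'ang',ang(N[0]-N[1]),ang(N[2]-N[3]))
b=[onz(w,*A(*q),.096) for q in((217,179),(276,181),(270,350),(216,350))]
print('bar ctr',np.mean(b,0),'ang',ang(b[0]-b[3]),ang(b[1]-b[2]))
print('tab',onz(w,*A(367,566),.094), tri([(w,*A(367,566)),(s,*S(308,300))]))
l=[onz(w,*A(*q),.056) for q in((267,447),(325,573),(363,409),(411,537))]
print(ang(l[1]-l[0]),ang(l[3]-l[2]))
plan((.557,.0255,.305),-40.8,3)
```

```text
head (array([0.5578, 0.0262, 0.1115]), [np.float64(0.0003017494573896862), np.float64(0.0003017494573893637)]) [0.5581 0.0262 0.112 ]
notch ctr [0.5576 0.0258 0.058 ] [0.5573 0.0251 0.058 ] ang 51.13484350592029 141.06642536957145
bar ctr [0.5576 0.0251 0.096 ] ang 49.197117796390685 48.71272618714588
tab [ 0.5228 -0.0878  0.094 ] (array([ 0.5235, -0.0886,  0.0923]), [np.float64(0.0009707887194454119), np.float64(0.0009707887194451985)])
-105.7161243322665 -107.58818705365682
from [ 0.5156 -0.0211  0.3794] yaw -39.67 turn total [0.02  0.    0.001] d [ 41.4  46.6 -74.4]
[24.8, 0.7, -20.8, 0.007, 0.0, 0.0]
[24.8, 0.6, -20.7, 0.007, 0.0, 0.0]
[24.8, 0.5, -20.8, 0.007, 0.0, 0.0]
```

Consistent: the axis is at about (0.5575, 0.0255). Moving to the nut.

```bash
python3 -m creep '[[25,1,-21,0.007,0,0,87],[25,1,-21,0.007,0,0,60],[25,1,-20,0.006,0,0,60],[0,0,0,0,0,0,60],[0,0,0,0,0,0,60]]' 15 >/dev/null
python3 - <<'E'
from h import *
st();plan((.5575,.0255,.252),-41,2)
E
```

```text
t 2.3 p [0.5575 0.0254 0.3044] yaw -40.66 x [-1.9e-03 -5.0e-04 -1.0e+00] F [-0.1 -0.4  1.8] M [-0.13  0.11  0.02] g 64.0 q [-0.53  0.21  0.5   1.82 -0.11  1.14 -0.71]
from [0.5575 0.0254 0.3044] yaw -40.66 turn total [0.006 0.002 0.001] d [  0.    0.1 -52.4]
[26.2, -0.0, -0.1, 0.003, 0.001, 0.001]
[26.2, -0.1, -0.1, 0.003, 0.001, 0.001]
```

```bash
python3 -m creep '[[26,0,0,0.003,0,0,60],[26,0,0,0.003,0,0,50],[0,0,0,0,0,0,15],[0,0,0,0,0,0,15],[0,0,0,0,0,0,15]]' 15 >/dev/null
python3 -m creep '[[0,0,0,0,0,0,15],[0,0,0,0,0,0,15]]' 15 >/dev/null
python3 - <<'E'
from h import *
st()
E
```

```text
t 3.0 p [0.5581 0.025  0.255 ] yaw -41.16 x [ 4.0e-04  3.1e-03 -1.0e+00] F [-9.9  6.6 11.4] M [1.44 2.21 0.  ] g 20.3 q [-0.52  0.27  0.49  1.87 -0.15  1.04 -0.69]
```

```bash
python3 -m creep '[[0,0,0,0,0,0,15],[0,0,0,0,0,0,15]]' 15 >/dev/null
python3 - <<'E'
from h import *
st();snap('wrist','w3')
E
```

```text
t 3.2 p [0.5579 0.0253 0.255 ] yaw -41.13 x [-4.0e-04  3.3e-03 -1.0e+00] F [-5.   3.2 10.4] M [0.58 1.36 0.  ] g 19.6 q [-0.52  0.27  0.49  1.87 -0.15  1.04 -0.69]
```

View pics/w3.png

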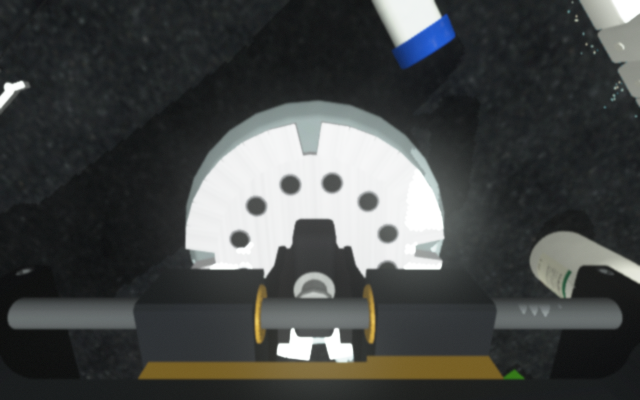

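```bash
python3 -m creep '[[-4,0,0,0,0,0,15],[0,0,0,-0.1,0,0,15],[0,0,0,-0.1,0,0,15],[0,0,0,-0.1,0,0,15],[0,0,0,-0.07,0,0,15]]' >/dev/null
python3 -m creep '[[0,0,0,0,0,0,15],[0,0,0,0,0,0,15],[0,0,0,0,0,0,15]]' >/dev/null
python3 - <<'E'
from h import *
st()
E
```

```text
t 4.05 p [0.5575 0.0254 0.2561] yaw -20.05 x [-0.0014  0.0017 -1.    ] F [ 0.6  5.9 -9. ] M [ 1.08 -0.05  0.02] g 20.1 q [-0.48  0.26  0.44  1.87 -0.13  1.04 -0.34]
```

```bash
python3 -m creep '[[0,0,0,0,0,0,60],[0,0,0,0,0,0,60],[0,0,0,0,0,0,60],[-25,0,0,0,0,0,60],[-25,0,0,0,0,0,60]]' >/dev/null
python3 -m creep '[[0,0,0,0,0,0,60],[0,0,0,0,0,0,60]]' >/dev/null
python3 - <<'E'
from h import *
st();w=snap('wrist','w4');snap('top','t4');snap('side','s4')
c=plan((.5228,-.088,.306),-17.3,3)
plan((.5228,-.088,.249),-17.3,2,cur=c)
a=cv2.imread('pics/t4.png');cv2.imwrite('pics/t4a.png',cv2.resize(a[150:250,230:390],(800,500),interpolation=cv2.INTER_CUBIC))
E
```

```text
t 4.75 p [0.5584 0.0234 0.3077] yaw -20.05 x [ 2.3e-03  2.0e-04 -1.0e+00] F [ 0.7 -0.1 -0.9] M [-0.07  0.07  0.02] g 58.9 q [-0.49  0.2   0.45  1.82 -0.1   1.14 -0.36]
from [0.5576 0.0238 0.3059] yaw -20.01 turn total [-0.047  0.001  0.001] d [-3.480e+01 -1.118e+02  1.000e-01]
[-0.0, 1.8, 39.0, -0.016, 0.0, 0.0]
[-0.0, 1.2, 39.0, -0.016, 0.0, 0.0]
[-0.0, 0.7, 39.0, -0.016, 0.0, 0.0]
from [ 0.5228 -0.088   0.306 ] yaw -17.26 turn total [0.001 0.001 0.001] d [ -0.  -0. -57.]
[28.5, 0.0, -0.0, 0.0, 0.0, 0.001]
[28.5, 0.0, -0.0, 0.0, 0.0, 0.001]
```

View pics/w4.png

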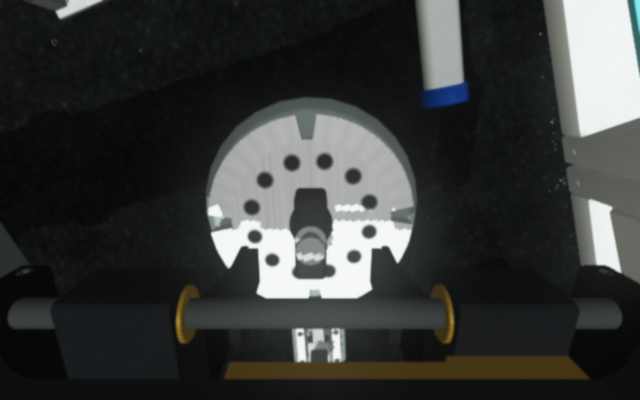

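```bash
python3 -m creep '[[0,2,39,-0.016,0,0,60],[0,1,39,-0.016,0,0,60],[0,1,39,-0.016,0,0,60],[0,0,0,0,0,0,60],[0,0,0,0,0,0,60]]' >/dev/null
python3 - <<'E'
from h import *
st();w=snap('wrist','w5')
plan((.5228,-.088,.249),-17.3,2)
E
```

```text
t 5.4 p [ 0.5231 -0.0888  0.3061] yaw -17.4 x [-1.e-03  4.e-04 -1.e+00] F [ 0.5  1.3 -0.1] M [-0.04  0.07  0.  ] g 59.8 q [-0.36  0.15  0.52  1.89 -0.08  1.13 -0.11]
from [ 0.5235 -0.0874  0.3062] yaw -17.26 turn total [ 0.001 -0.     0.001] d [ -0.7  -0.6 -57.2]
[28.6, -0.2, 0.4, 0.0, -0.0, 0.001]
[28.6, -0.3, 0.4, 0.0, -0.0, 0.001]
```

View pics/w5.png

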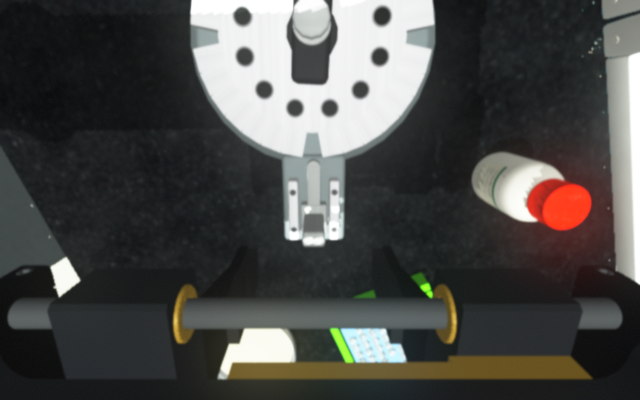

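The notch at (313,146) lines up with the tongue at (313,175), and the tab top is at about (314,240). Next I'll check the tab position and go down.

Run:
```python
from h import *
w=load('w5');s=load('side0')
S=lambda x,y:(260+x*.15,170+y*.15)
print(onz(w,314,240,.094),tri([(w,314,240),(load('w2'),210+367/2.3,10+566/2.3)]),tri([(w,314,240),(s,*S(308,300))])); 
p=onz(w,314,240,.094)
for q in((313,146),(313,175)):print(onz(w,*q,.058))
c=plan((p[0],p[1],.249),-17.3,2)
```

```text
[ 0.52319503 -0.08757588  0.094     ] (array([ 0.52363958, -0.08586565,  0.0980289 ]), [np.float64(0.00010652855028725657), np.float64(0.00010652855028716968)]) (array([ 0.52370647, -0.08832173,  0.09210024]), [np.float64(0.0007570310699745379), np.float64(0.0007570310699743932)])
[ 0.53820243 -0.03744573  0.058     ]
[ 0.53225725 -0.05622227  0.058     ]
from [ 0.5235 -0.0874  0.3062] yaw -17.26 turn total [ 0.001 -0.     0.001] d [ -0.3  -0.2 -57.2]
[28.6, -0.1, 0.1, 0.0, -0.0, 0.001]
[28.6, -0.1, 0.2, 0.0, -0.0, 0.001]
```

```bash
python3 -m creep '[[28,0,0,0,0,0,50],[28,0,0,0,0,0,40],[0,0,0,0,0,0,8],[0,0,0,0,0,0,8],[0,0,0,0,0,0,8]]' 15 >/dev/null
python3 -m creep '[[0,0,0,0,0,0,8],[0,0,0,0,0,0,8]]' >/dev/null
python3 - <<'E'
from h import *
st()
E
```

```text
t 6.15 p [ 0.523  -0.0875  0.2516] yaw -17.24 x [-0.0021  0.0016 -1.    ] F [-3.6  1.4  6.4] M [ 0.27  0.58 -0.01] g 14.0 q [-0.35  0.22  0.51  1.94 -0.13  1.02 -0.08]
```

Gripped at 14 mm. I'll push in along tool -z, which is toward the axis.

```bash
python3 -m creep '[[0,0,-5,0,0,0,8],[0,0,-5,0,0,0,8],[0,0,-4,0,0,0,8],[0,0,-4,0,0,0,8],[0,0,0,0,0,0,8]]' >/dev/null
python3 - <<'E'
from h import *
st()
E
python3 -m creep '[[0,0,-2,0,0,0,8],[0,0,0,0,0,0,8],[0,0,0,0,0,0,8]]' >/dev/null
python3 - <<'E'
from h import *
st()
d=np.array(monitor.get_state()['position'])-[.523,-.0875,.2516];print(np.hypot(*d[:2]))
E
```

```text
t 6.65 p [ 0.5284 -0.0702  0.2517] yaw -17.22 x [-0.0019  0.0013 -1.    ] F [-3.8  2.6  5.4] M [ 0.27  1.12 -0.02] g 14.0 q [-0.37  0.22  0.5   1.93 -0.13  1.02 -0.11]
t 6.95 p [ 0.5285 -0.0699  0.2517] yaw -17.29 x [-2.8e-03 -4.0e-04 -1.0e+00] F [-6.4 -1.7  5.9] M [-0.43  1.3   0.02] g 13.8 q [-0.37  0.22  0.5   1.93 -0.12  1.02 -0.11]
0.01846380559556203
```

```bash
python3 -m creep '[[0,0,-3,0,0,0,8],[0,0,0,0,0,0,8],[0,0,0,0,0,0,8]]' >/dev/null
python3 - <<'E'
from h import *
st()
d=np.array(monitor.get_state()['position'])-[.523,-.0875,.2516];print(np.hypot(*d[:2]))
E
```

```text
t 7.25 p [ 0.5288 -0.0693  0.2517] yaw -17.38 x [-0.0042 -0.0034 -1.    ] F [-8.7 -6.6  8.3] M [-1.57  1.82  0.05] g 13.6 q [-0.37  0.22  0.5   1.93 -0.12  1.02 -0.12]
0.019144394098060204
```

```bash
python3 -m creep '[[0,0,3,0,0,0,8],[0,0,0,0,0,0,50],[0,0,0,0,0,0,50],[0,0,0,0,0,0,60],[-30,0,0,0,0,0,60]]' >/dev/null
python3 -m creep '[[-25,0,0,0,0,0,60],[0,0,0,0,0,0,60],[0,0,0,0,0,0,60]]' >/dev/null
python3 - <<'E'
from h import *
st();w=snap('wrist','w6')
c=plan((.5575,.0255,.306),-19,3)
plan((.5575,.0255,.256),-19,2,cur=c)
E
```

```text
t 8.05 p [ 0.5298 -0.0686  0.3062] yaw -17.22 x [ 1.6e-03  4.0e-04 -1.0e+00] F [-0.1  0.  -0.9] M [-0.11  0.13  0.05] g 57.5 q [-0.39  0.15  0.51  1.88 -0.08  1.13 -0.15]
from [ 0.5293 -0.0685  0.3053] yaw -17.22 turn total [ 0.031 -0.     0.   ] d [28.2 94.   0.7]
[-0.2, -0.3, -32.7, 0.01, -0.0, 0.0]
[-0.3, -0.6, -32.7, 0.01, -0.0, 0.0]
[-0.2, -1.0, -32.7, 0.01, -0.0, 0.0]
from [0.5575 0.0255 0.306 ] yaw -18.94 turn total [ 0.001 -0.     0.   ] d [  0.   0. -50.]
[25.0, 0.0, -0.0, 0.001, -0.0, 0.0]
[25.0, 0.0, -0.0, 0.001, -0.0, 0.0]
```

View pics/w6.png

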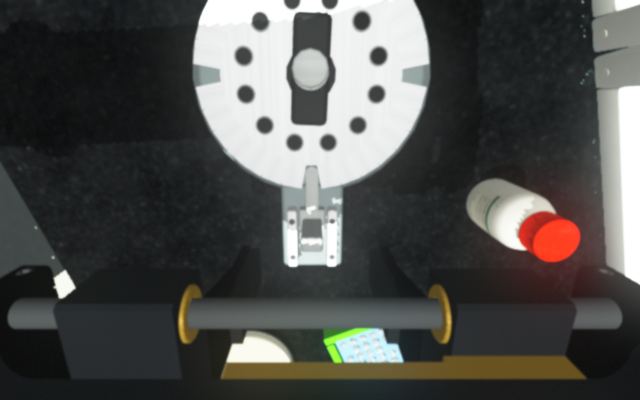

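The tongue now sits in the notch, with its end at (311,168). I'll measure the bar angle and regrip.

Run:
```python
from h import *
w=load('w6')
a=cv2.imread('pics/w6.png');g=cv2.cvtColor(a,cv2.COLOR_BGR2GRAY)[0:140,270:350]
c,_=cv2.findContours((g<80).astype('uint8'),cv2.RETR_EXTERNAL,cv2.CHAIN_APPROX_NONE);c=max(c,key=cv2.contourArea)+np.array([270,0])
r=cv2.minAreaRect(c);print(r)
bp=cv2.boxPoints(r);P=[onz(w,*q,.096) for q in bp];
for i in range(2):
    d=P[i+1]-P[i];print(np.linalg.norm(d),np.degrees(np.arctan2(d[1],d[0])))
print(np.mean(P,0),onz(w,310,69,.112))
```

```text
((310.5, 68.0), (110.0, 45.0), 90.0)
0.022370491420029955 -17.29850320429431
0.053254555923792295 -106.36499742390133
[0.55741888 0.02524077 0.096     ] [0.55720683 0.02480591 0.112     ]
```

```bash
python3 -m creep '[[0,0,-33,0.012,0,0,60],[0,-1,-33,0.012,0,0,60],[0,-1,-32,0.012,0,0,60],[0,0,0,0,0,0,60],[0,0,0,0,0,0,60]]' 40 >/dev/null
python3 - <<'E'
from h import *
st()
plan((.5573,.0252,.255),-19.5,2)
E
```

```text
t 8.6 p [0.5574 0.0258 0.3043] yaw -19.19 x [-0.0025 -0.0011 -1.    ] F [-0.5 -0.3  0.7] M [-0.13  0.06 -0.03] g 60.1 q [-0.49  0.21  0.45  1.82 -0.1   1.14 -0.35]
from [0.5574 0.0258 0.3043] yaw -19.19 turn total [0.005 0.002 0.002] d [ -0.1  -0.6 -49.3]
[24.7, 0.1, 0.2, 0.003, 0.001, 0.001]
[24.6, 0.1, 0.3, 0.003, 0.001, 0.001]
```

```bash
python3 -m creep '[[24,0,0,0.003,0,0,60],[24,0,0,0.003,0,0,50],[0,0,0,0,0,0,15],[0,0,0,0,0,0,15],[0,0,0,0,0,0,15]]' 40 >/dev/null
python3 -m creep '[[0,0,0,0,0,0,15],[0,0,0,0,0,0,15],[0,0,0,0,0,0,15]]' >/dev/null
python3 - <<'E'
from h import *
st()
E
```

```text
t 9.4 p [0.5574 0.0253 0.2586] yaw -19.63 x [-1.e-03  9.e-04 -1.e+00] F [-3.7  0.5  5.9] M [ 0.1  1.  -0. ] g 19.7 q [-0.48  0.26  0.44  1.87 -0.13  1.05 -0.33]
```

```bash
python3 -m creep '[[0,0,0,0.12,0,0,15],[0,0,0,0.12,0,0,15],[0,0,0,0.12,0,0,15],[0,0,0,0.12,0,0,15],[0,0,0,0,0,0,15]]' >/dev/null
python3 -c "
from h import *
st()"
python3 -m creep '[[0,0,0,0.12,0,0,15],[0,0,0,0.12,0,0,15],[0,0,0,0.12,0,0,15],[0,0,0,0.12,0,0,15],[0,0,0,0,0,0,15]]' >/dev/null
python3 -c "
from h import *
st()"
python3 -m creep '[[0,0,0,0.12,0,0,15],[0,0,0,0.1,0,0,15],[0,0,0,0.03,0,0,15],[0,0,0,0,0,0,15],[0,0,0,0,0,0,15]]' >/dev/null
python3 -c "
from h import *
st()"
```

```text
t 9.9 p [0.5575 0.0253 0.2586] yaw -47.28 x [-8.e-04  6.e-04 -1.e+00] F [-4.5  0.   5.5] M [0.07 1.06 0.04] g 19.8 q [-0.54  0.27  0.51  1.87 -0.15  1.05 -0.79]
t 10.4 p [0.5575 0.0252 0.2586] yaw -74.78 x [-7.e-04  6.e-04 -1.e+00] F [-5.3  0.6  5.7] M [ 0.03  1.07 -0.01] g 19.5 q [-0.6   0.27  0.58  1.87 -0.17  1.05 -1.25]
t 10.9 p [0.5575 0.0251 0.2586] yaw -88.96 x [-7.e-04  6.e-04 -1.e+00] F [-4.5  0.4  6.4] M [ 0.05  1.07 -0.02] g 19.5 q [-0.63  0.28  0.62  1.87 -0.19  1.05 -1.49]
```

```bash
for i in 1 ; do python3 -m creep '[[0,0,0,0.05,0,0,15],[0,0,0,0,0,0,15]]' >/dev/null
python3 -c "
from h import *
st()"
python3 -m creep '[[0,0,0,0.05,0,0,15],[0,0,0,0,0,0,15]]' >/dev/null
python3 -c "
from h import *
st()"
python3 -m creep '[[0,0,0,0.05,0,0,15],[0,0,0,0,0,0,15]]' >/dev/null
python3 -c "
from h import *
st()"; done
```

```text
t 11.1 p [0.5575 0.0251 0.2586] yaw -91.88 x [-8.e-04  6.e-04 -1.e+00] F [-3.9 -0.1  6.3] M [0.03 1.09 0.03] g 19.5 q [-0.64  0.28  0.63  1.87 -0.19  1.05 -1.54]
t 11.3 p [0.5575 0.0251 0.2586] yaw -94.74 x [-8.e-04  6.e-04 -1.e+00] F [-4.1 -0.2  6.6] M [0.05 1.06 0.07] g 19.3 q [-0.64  0.28  0.63  1.87 -0.19  1.05 -1.59]
t 11.5 p [0.5577 0.0253 0.2586] yaw -97.42 x [-4.e-04 -4.e-04 -1.e+00] F [-4.1  0.2  6.3] M [-0.07  0.97  0.99] g 20.0 q [-0.65  0.28  0.64  1.87 -0.19  1.05 -1.63]
```

```bash
python3 -m creep '[[0,0,0,-0.02,0,0,15],[0,0,0,0,0,0,60],[0,0,0,0,0,0,60],[0,0,0,0,0,0,60],[-35,0,0,0,0,0,60]]' >/dev/null
python3 -m creep '[[-25,0,0,0,0,0,60],[0,0,0,0,0,0,60]]' >/dev/null
python3 - <<'E'
from h import *
st();snap('top','t7')
c=plan((.435,.229,.32),-90,6)
a=cv2.imread('pics/t7.png');cv2.imwrite('pics/t7a.png',cv2.resize(a[150:250,230:390],(800,500),interpolation=cv2.INTER_CUBIC))
E
```

```text
t 12.2 p [0.5593 0.0247 0.3214] yaw -96.45 x [ 0.0071  0.0015 -1.    ] F [ 0.2  0.3 -0.3] M [ 0.01  0.16 -0.  ] g 56.8 q [-0.67  0.21  0.66  1.81 -0.14  1.16 -1.66]
from [0.5585 0.025  0.3194] yaw -96.44 turn total [-0.112 -0.004  0.001] d [-123.5  204.     0.6]
[-0.1, -31.5, 24.3, -0.019, -0.001, 0.0]
[-0.1, -31.9, 23.7, -0.019, -0.001, 0.0]
[-0.1, -32.4, 23.0, -0.019, -0.001, 0.0]
[-0.1, -32.8, 22.4, -0.019, -0.001, 0.0]
[-0.1, -33.2, 21.8, -0.019, -0.001, 0.0]
[0.0, -33.7, 21.2, -0.019, -0.001, 0.0]
```

```bash
python3 -m creep '[[0,-31,24,-0.019,0,0,60],[0,-32,24,-0.019,0,0,60],[0,-32,23,-0.019,0,0,60],[0,-33,22,-0.019,0,0,60],[0,-33,22,-0.019,0,0,60]]' >/dev/null
python3 -m creep '[[0,-33,21,-0.019,0,0,60],[0,0,0,0,0,0,50],[0,0,0,0,0,0,40]]' >/dev/null
python3 - <<'E'
from h import *
st();snap('wrist','w8');snap('top','t8')
a=cv2.imread('pics/t8.png');cv2.imwrite('pics/t8a.png',cv2.resize(a[150:250,230:390],(800,500),interpolation=cv2.INTER_CUBIC))
E
```

```text
t 13.05 p [0.4337 0.2281 0.3167] yaw -89.76 x [-0.0012 -0.0014 -1.    ] F [ 0.3 -0.3  0.5] M [-0.09  0.12  0.03] g 51.0 q [-0.98  0.04  0.46  1.97 -0.02  1.14 -2.08]
```

View pics/w8.png

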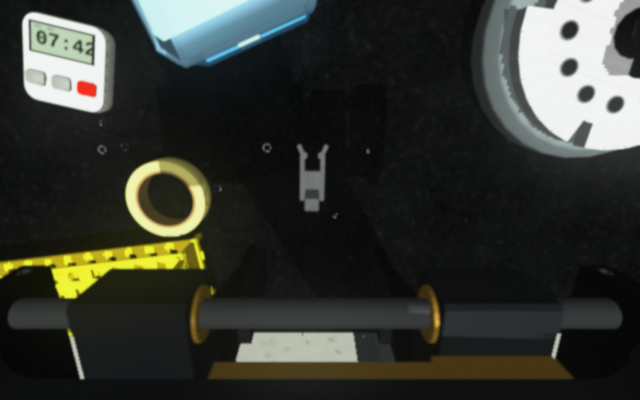

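View pics/t8a.png

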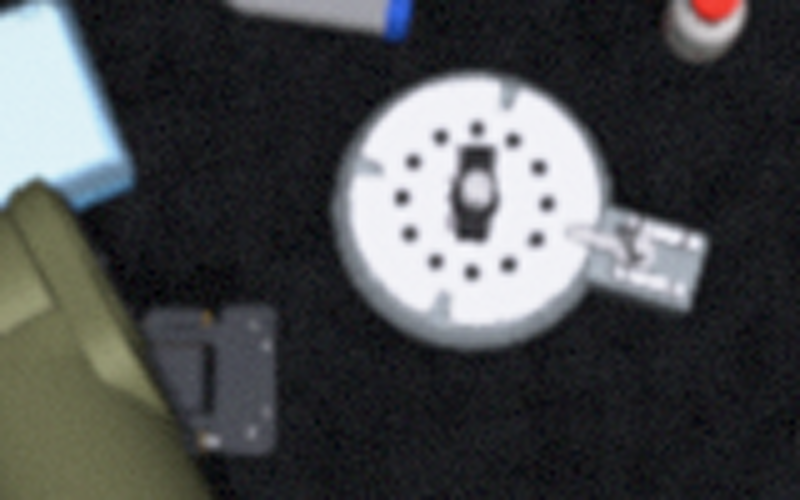

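The top view shows the lock in and the bar turned to lie nearly along x. In the wrist view the clip is at (312,180). I'll zoom in.

Run:
```python
from h import *
a=cv2.imread('pics/w8.png')
cv2.imwrite('pics/w8a.png',cv2.resize(a[135:220,270:355],(595,595),interpolation=cv2.INTER_CUBIC))
```

```text
(no output)
```

View pics/w8a.png

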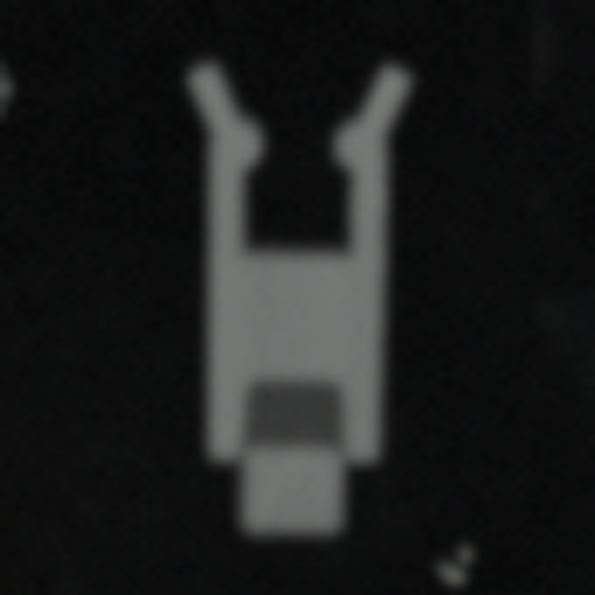

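Run:
```python
from h import *
np.set_printoptions(precision=4,suppress=True)
w=load('w8');B=lambda x,y:(270+x/7,135+y/7)
S=lambda x,y:(260+x*.15,170+y*.15)
tab=onz(w,*B(293,491),.035);nose=onz(w,*B(297,148),.005);tip=onz(w,*B(300,64),.005);rear=onz(w,*B(294,463),.005)
print('tab',tab,'nose',nose,'tip',tip,'rear',rear)
print('tri',tri([(w,*B(293,491)),(load('side0'),*S(163,90))]),tri([(w,*B(293,491)),(load('w1'),20+175/8,178/8)]))
d=nose-rear;print('ang',np.degrees(np.arctan2(d[1],d[0])),'hole est',nose-.0065*d/np.linalg.norm(d),'tab est from hole',nose-.035*d/np.linalg.norm(d))
st();c=plan((tab[0],tab[1],.19),-90.5,3)
```

```text
tab [0.4352 0.2301 0.035 ] nose [0.4698 0.2298 0.005 ] tip [0.4801 0.2294 0.005 ] rear [0.4294 0.2301 0.005 ]
tri (array([0.4357, 0.23  , 0.0349]), [np.float64(0.0005237857366420773), np.float64(0.0005237857366418833)]) (array([0.436 , 0.23  , 0.0373]), [np.float64(5.767341031799054e-05), np.float64(5.767341031805746e-05)])
ang -0.49877147933267163 hole est [0.4633 0.2298 0.005 ] tab est from hole [0.4348 0.2301 0.005 ]
t 13.15 p [0.4349 0.2264 0.3171] yaw -90.0 x [-0.0005 -0.0012 -1.    ] F [-0.1 -0.2  0.6] M [-0.02  0.13 -0.02] g 44.5 q [-0.98  0.04  0.46  1.96 -0.02  1.14 -2.09]
from [0.4349 0.2264 0.3171] yaw -90.0 turn total [ 0.009  0.001 -0.001] d [   0.3    3.6 -127.1]
[42.4, -1.3, -0.1, 0.003, 0.0, -0.0]
[42.3, -1.2, -0.1, 0.003, 0.0, -0.0]
[42.4, -1.3, -0.2, 0.003, 0.0, -0.0]
```

```bash
python3 -m creep '[[40,-1,0,0.003,0,0,40],[40,-1,0,0.003,0,0,40],[40,-1,0,0.003,0,0,40],[0,0,0,0,0,0,40],[0,0,0,0,0,0,40]]' >/dev/null
python3 - <<'E'
from h import *
st();c=plan((.4352,.230,.19),-90.5,1)
E
```

```text
t 13.65 p [0.4352 0.2294 0.1979] yaw -90.54 x [-6.0e-04 -1.6e-03 -1.0e+00] F [0.8 0.3 0. ] M [-0.04  0.14 -0.01] g 40.0 q [-0.96  0.21  0.46  2.07 -0.12  0.89 -2.02]
from [0.4352 0.2294 0.1979] yaw -90.54 turn total [-0.001  0.001 -0.002] d [ 0.   0.6 -7.9]
[7.9, -0.6, -0.0, -0.001, 0.001, -0.002]
```

```bash
python3 -m creep '[[7,-1,0,0,0,0,40],[0,0,0,0,0,0,5],[0,0,0,0,0,0,5],[0,0,0,0,0,0,5],[0,0,0,0,0,0,5]]' 10 >/dev/null
python3 -c "
from h import *
st()"
python3 -m creep '[[0,0,0,0,0,0,5],[0,0,0,0,0,0,5],[0,0,0,0,0,0,5]]' 60 >/dev/null
python3 -c "
from h import *
st()"
```

```text
t 14.15 p [0.4347 0.2317 0.1914] yaw -90.41 x [ 8.e-04  8.e-04 -1.e+00] F [ 0.5  0.3 -0.2] M [-0.04  0.17  0.01] g 15.7 q [-0.96  0.22  0.45  2.07 -0.13  0.87 -2.01]
t 14.45 p [0.4347 0.2317 0.1912] yaw -90.41 x [ 3.e-04  4.e-04 -1.e+00] F [-0.8 -1.3  5.1] M [-0.14  0.39  0.03] g 11.6 q [-0.96  0.22  0.45  2.07 -0.13  0.87 -2.01]
```

```bash
python3 -m creep '[[-30,0,0,0,0,0,5],[-45,0,0,0,0,0,5],[-40,0,0,0,0,0,5],[0,0,0,0,0,0,5],[0,0,0,0,0,0,5]]' >/dev/null
python3 - <<'E'
from h import *
st();snap('wrist','w9')
a=cv2.imread('pics/w9.png')
cv2.imwrite('pics/w9a.png',cv2.resize(a[180:320,240:400],(800,700)[:2],interpolation=cv2.INTER_CUBIC)[:600])
E
```

```text
t 14.95 p [0.4347 0.2317 0.3064] yaw -90.41 x [ 0.0013  0.0016 -1.    ] F [ 0.2 -0.2 -0.9] M [-0.04  0.21 -0.  ] g 11.5 q [-1.    0.06  0.47  1.97 -0.03  1.12 -2.09]
```

View pics/w9a.png

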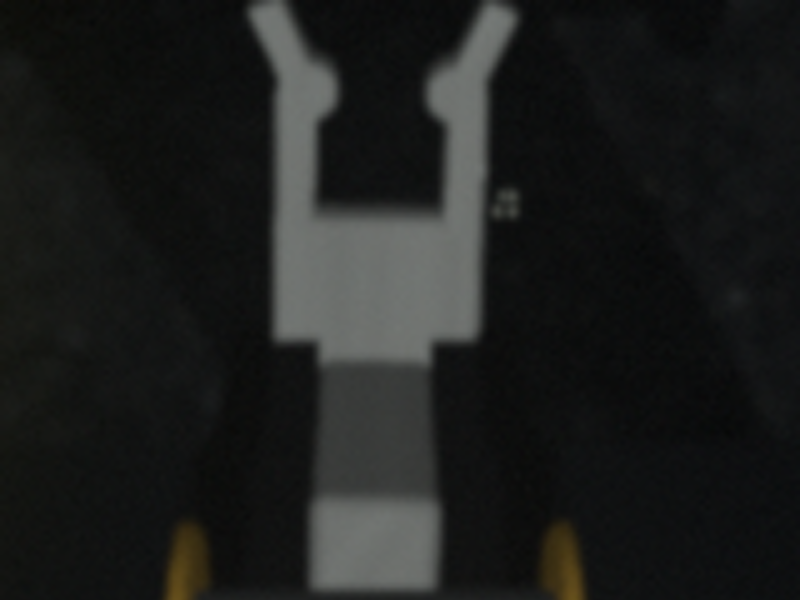

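Run:
```python
from h import *
w=load('w9');s=monitor.get_state();p=np.array(s['position'])
n=onz(w,316.4,198.4,.1202);r=onz(w,240+376/5,180+343/5,.1202);print('nose-TCP',n-p,'rear-TCP',r-p)
c=plan((.472,.0262,.3064),-90.2,5)
```

```text
nose-TCP [ 0.03633751 -0.00056375 -0.18492194] rear-TCP [ 0.00840486  0.00027031 -0.18492194]
from [0.4341 0.2314 0.3051] yaw -90.4 turn total [-0.004  0.001 -0.   ] d [  37.9 -205.2    1.3]
[-0.3, 41.0, -7.9, -0.001, 0.0, -0.0]
[-0.2, 41.0, -7.8, -0.001, 0.0, -0.0]
[-0.3, 41.0, -7.8, -0.001, 0.0, -0.0]
[-0.2, 41.0, -7.7, -0.001, 0.0, -0.0]
[-0.3, 41.0, -7.7, -0.001, 0.0, -0.0]
```

```bash
python3 -m creep '[[0,41,-8,0,0,0,5],[0,41,-8,0,0,0,5],[0,41,-8,0,0,0,5],[0,41,-8,0,0,0,5],[0,41,-7,0,0,0,5]]' >/dev/null
python3 -m creep '[[0,0,0,0,0,0,5],[0,0,0,0,0,0,5],[0,0,0,0,0,0,5]]' >/dev/null
python3 - <<'E'
from h import *
st();snap('wrist','w10');snap('side','s10')
a=cv2.imread('pics/w10.png')
cv2.imwrite('pics/w10a.png',cv2.resize(a[60:320,210:410],(460,598),interpolation=cv2.INTER_CUBIC))
b=cv2.imread('pics/s10.png');cv2.imwrite('pics/s10a.png',cv2.resize(b[150:250,260:380],(720,600),interpolation=cv2.INTER_CUBIC))
E
```

```text
t 15.8 p [0.4715 0.0275 0.3047] yaw -90.32 x [-2.1e-03 -4.0e-04 -1.0e+00] F [ 0.1  0.8 -0.1] M [-0.06  0.12 -0.04] g 11.3 q [-0.78  0.01  0.67  2.02 -0.    1.12 -1.68]
```

View pics/w10a.png

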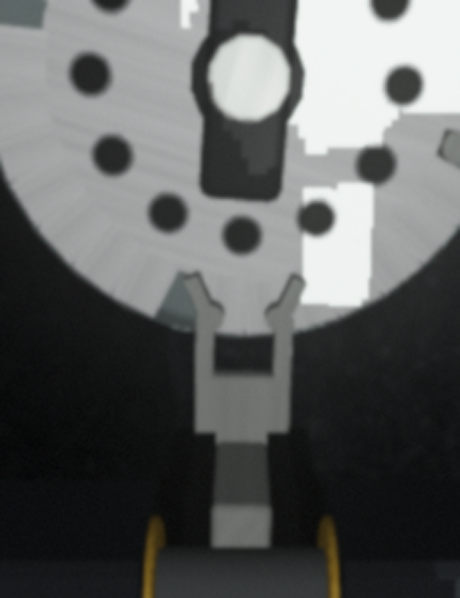

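View pics/s10a.png

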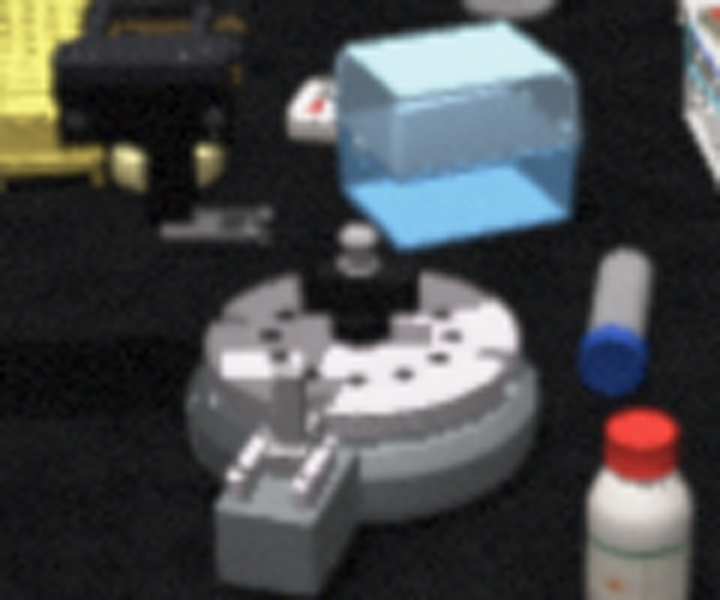

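Run:
```python
from h import *
w=load('w10');p=np.array([.4715,.0275,.3047]);zc=p[2]-.1862
A=lambda x,y:(210+x/2.3,60+y/2.3)
h=onz(w,*A(248,78),.112);n=onz(w,*A(244,312),zc);r=onz(w,*A(243,433),zc)
print('head',h,'nose',n,'rear',r,n-p)
d=n-r;d/=np.linalg.norm(d);v=h-n;print('dir',np.degrees(np.arctan2(d[1],d[0])),'lateral',(d[0]*v[1]-d[1]*v[0]),'ahead',v[:2]@d[:2])
S=lambda x,y:(260+x/6,150+y/6)
s=load('s10')
print('rear corner side', [proj(s,q) for q in((r[0],r[1]-.011,zc),(r[0],r[1]-.011,zc-.005))], S(165,225),S(165,240))
st();plan((.485,.0262,.2905),-90,3)
```

```text
head [0.55727678 0.02533088 0.112     ] nose [0.50819024 0.02647873 0.1185    ] rear [0.47897974 0.02687865 0.1185    ] [ 0.03669024 -0.00102127 -0.1862    ]
dir -0.7843789266800648 lateral -0.000475768303198828 ahead 0.04909765032400015
rear corner side [array([291.00197959, 188.33499839]), array([291.09897311, 189.96680189])] (287.5, 187.5) (287.5, 190.0)
t 15.9 p [0.4717 0.0278 0.3051] yaw -90.26 x [-1.2e-03 -3.0e-04 -1.0e+00] F [-0.   0.8 -0.1] M [0.   0.16 0.01] g 11.2 q [-0.78  0.    0.67  2.02 -0.    1.12 -1.68]
from [0.4717 0.0278 0.3051] yaw -90.26 turn total [-0.005  0.001 -0.   ] d [ 13.3  -1.6 -14.6]
[4.9, 0.5, -4.4, -0.002, 0.0, -0.0]
[4.8, 0.5, -4.5, -0.002, 0.0, -0.0]
[4.9, 0.6, -4.4, -0.002, 0.0, -0.0]
```

```bash
python3 -m creep '[[5,1,-3,0,0,0,5],[5,1,-3,0,0,0,5],[5,0,-3,0,0,0,5],[0,0,0,0,0,0,5],[0,0,0,0,0,0,5]]' >/dev/null
python3 - <<'E'
from h import *
st();snap('side','s11');snap('wrist','w11')
a=cv2.imread('pics/w11.png')
cv2.imwrite('pics/w11a.png',cv2.resize(a[60:320,210:410],(460,598),interpolation=cv2.INTER_CUBIC))
b=cv2.imread('pics/s11.png');cv2.imwrite('pics/s11a.png',cv2.resize(b[170:220,270:340],(784,560),interpolation=cv2.INTER_CUBIC))
E
```

```text
t 16.4 p [0.4811 0.0242 0.2905] yaw -90.42 x [-6.e-04 -5.e-04 -1.e+00] F [ 2.   0.4 -0.7] M [-0.07  0.21 -0.05] g 11.5 q [-0.77  0.05  0.68  2.02 -0.04  1.08 -1.64]
```

View pics/s11a.png

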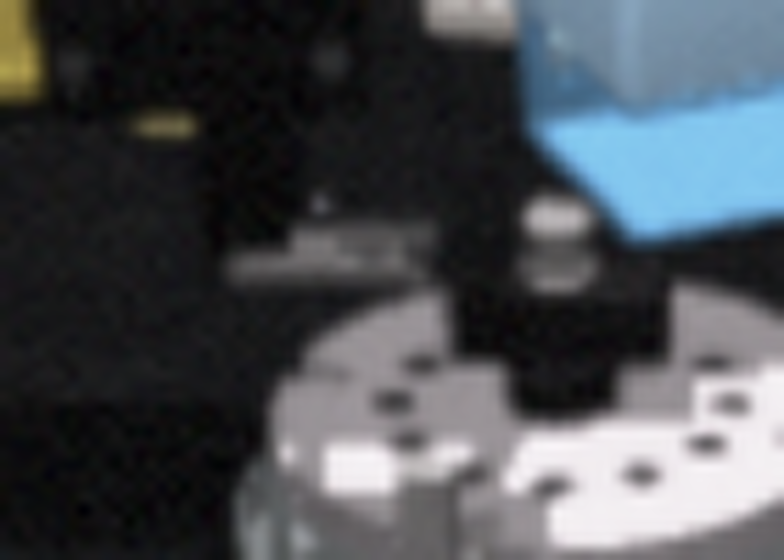

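View pics/w11a.png

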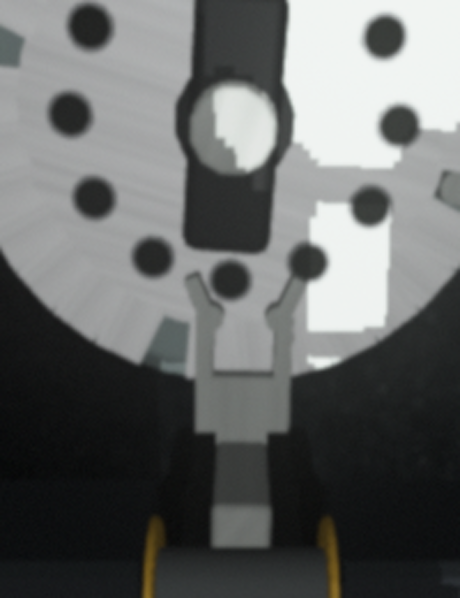

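```bash
python3 -m creep '[[0,0,0,0,0,0,5],[0,0,0,0,0,0,5]]' >/dev/null
python3 - <<'E'
from h import *
st();snap('wrist','w12')
w=load('w11');p=np.array([.4811,.0242,.2905]);zc=p[2]-.1862
A=lambda x,y:(210+x/2.3,60+y/2.3)
h=onz(w,*A(234,130),.112);n=onz(w,*A(244,312),zc);r=onz(w,*A(243,433),zc)
print('head',h,'nose',n,'rear',r,n-p)
d=n-r;d/=np.linalg.norm(d);v=h-n;print('dir',np.degrees(np.arctan2(d[1],d[0])),'lateral',(d[0]*v[1]-d[1]*v[0]),'ahead',v[:2]@d[:2])
plan((.5273,.026,.2903),-90,5)
E
```

```text
t 16.7 p [0.4811 0.0242 0.291 ] yaw -90.41 x [ 5.e-04  4.e-04 -1.e+00] F [ 0.4 -0.  -1.2] M [-0.04  0.15 -0.04] g 11.4 q [-0.77  0.05  0.68  2.02 -0.04  1.08 -1.64]
head [0.55740301 0.02489504 0.112     ] nose [0.51801969 0.02319068 0.1043    ] rear [0.48878342 0.02363986 0.1043    ] [ 0.03691969 -0.00100932 -0.1862    ]
dir -0.8801996767296817 lateral 0.002309154189891134 ahead 0.039352485552343455
from [0.4811 0.0243 0.2909] yaw -90.41 turn total [-0.007 -0.     0.   ] d [46.2  1.7 -0.6]
[0.1, -0.4, -9.2, -0.001, -0.0, 0.0]
[0.1, -0.4, -9.3, -0.001, -0.0, 0.0]
[0.2, -0.4, -9.2, -0.001, -0.0, 0.0]
[0.1, -0.4, -9.3, -0.001, -0.0, 0.0]
[0.2, -0.4, -9.2, -0.001, -0.0, 0.0]
```

```bash
python3 -m creep '[[0,-1,-4,-0.006,0,0,5],[0,-1,-4,-0.006,0,0,5],[0,0,-4,0,0,0,5],[0,0,0,0,0,0,5],[0,0,0,0,0,0,5]]' >/dev/null
python3 - <<'E'
from h import *
st();snap('wrist','w13');snap('side','s13')
a=cv2.imread('pics/w13.png')
cv2.imwrite('pics/w13a.png',cv2.resize(a[60:320,210:410],(460,598),interpolation=cv2.INTER_CUBIC))
b=cv2.imread('pics/s13.png');cv2.imwrite('pics/s13a.png',cv2.resize(b[170:220,270:340],(784,560),interpolation=cv2.INTER_CUBIC))
E
```

```text
t 17.25 p [0.4932 0.0261 0.2907] yaw -89.74 x [-2.e-04 -4.e-04 -1.e+00] F [ 0.  -0.2 -0.3] M [-0.06  0.13 -0.02] g 11.5 q [-0.76  0.08  0.69  1.99 -0.06  1.09 -1.61]
```

View pics/w13a.png

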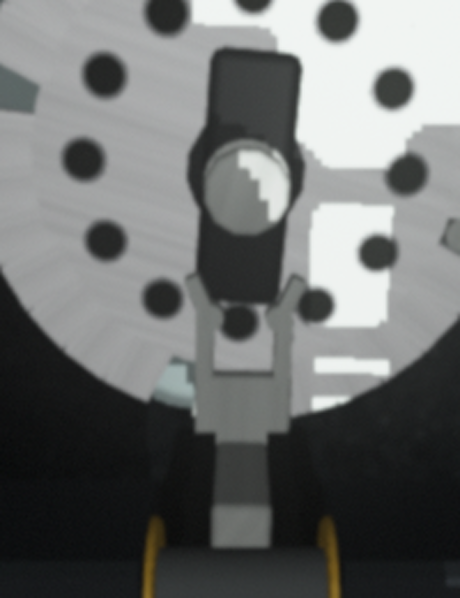

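View pics/s13a.png

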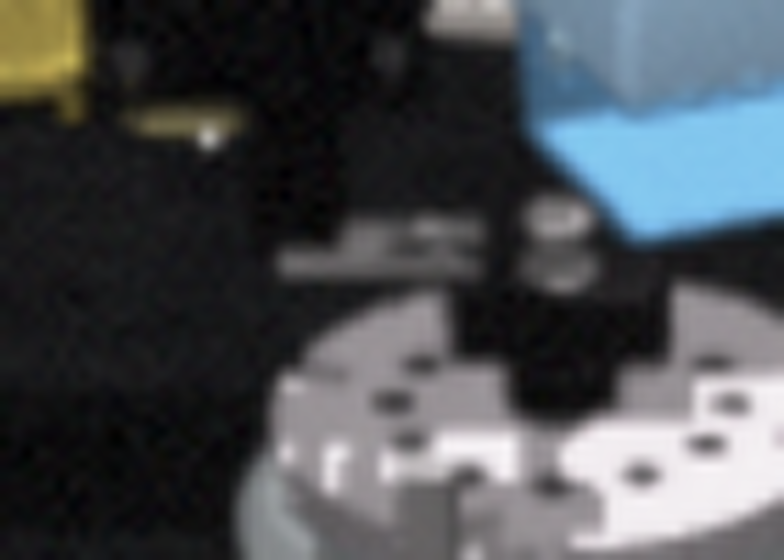

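```bash
python3 - <<'E'
from h import *
w=load('w13');p=np.array([.4932,.0261,.2907]);zc=p[2]-.1862
A=lambda x,y:(210+x/2.3,60+y/2.3)
h=onz(w,*A(247,188),.112);n=onz(w,*A(244,312),zc);r=onz(w,*A(243,433),zc)
d=n-r;d/=np.linalg.norm(d);v=h-n;print(h,n,'dir',np.degrees(np.arctan2(d[1],d[0])),'lateral',(d[0]*v[1]-d[1]*v[0]),'ahead',v[:2]@d[:2])
E
python3 -m creep '[[0,0,-6,0,0,0,5],[0,0,-5,0,0,0,5],[0,0,-4,0,0,0,5],[0,0,0,0,0,0,5]]' >/dev/null;python3 -c "
from h import *
st()"
```

```text
[0.55819225 0.02509965 0.112     ] [0.53016358 0.02554316 0.1045    ] dir -0.19654762974219644 lateral -0.0003473573011962413 ahead 0.02803003277076734
t 17.75 p [0.5087 0.0263 0.2908] yaw -89.73 x [ 5.e-04 -5.e-04 -1.e+00] F [0.4 0.5 0.1] M [-0.05  0.15  0.03] g 11.2 q [-0.75  0.12  0.69  1.96 -0.09  1.09 -1.59]
```

```bash
python3 -m creep '[[0,0,-4,0,0,0,5],[0,0,-4,0,0,0,5],[0,0,-3,0,0,0,5],[0,0,0,0,0,0,5]]' >/dev/null;python3 -c "
from h import *
st()"
python3 -m creep '[[0,0,-3,0,0,0,5],[0,0,-3,0,0,0,5],[0,0,-2,0,0,0,5],[0,0,0,0,0,0,5]]' >/dev/null;python3 -c "
from h import *
st()"
```

```text
t 18.15 p [0.5186 0.0262 0.2901] yaw -89.74 x [-2.5e-03 -6.0e-04 -1.0e+00] F [-2.9 -1.2 -1.4] M [-0.13  0.76 -0.07] g 11.3 q [-0.74  0.15  0.69  1.93 -0.11  1.09 -1.57]
t 18.55 p [0.528  0.0265 0.2913] yaw -89.72 x [ 2.9e-03  2.0e-04 -1.0e+00] F [-0.1  0.1 -0. ] M [-0.08  0.18  0.02] g 11.5 q [-0.73  0.17  0.69  1.91 -0.12  1.09 -1.56]
```

```bash
python3 -m creep '[[0,0,-1,0,0,0,5],[0,0,0,0,0,0,5],[0,0,0,0,0,0,5]]' >/dev/null
python3 - <<'E'
from h import *
st();snap('wrist','w14');snap('side','s14')
a=cv2.imread('pics/w14.png')
cv2.imwrite('pics/w14a.png',cv2.resize(a[100:320,230:390],(436,600),interpolation=cv2.INTER_CUBIC))
b=cv2.imread('pics/s14.png');cv2.imwrite('pics/s14a.png',cv2.resize(b[170:220,270:340],(784,560),interpolation=cv2.INTER_CUBIC))
E
```

```text
t 18.85 p [0.5282 0.0265 0.291 ] yaw -89.72 x [ 8.e-04  3.e-04 -1.e+00] F [-0.2 -0.2 -1.5] M [-0.06  0.17  0.02] g 11.2 q [-0.73  0.17  0.69  1.91 -0.12  1.1  -1.55]
```

View pics/w14a.png

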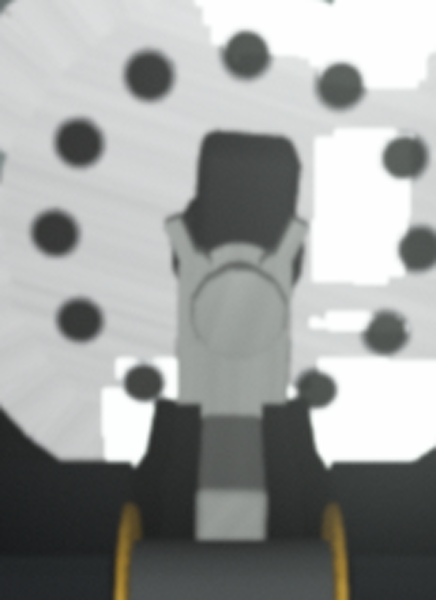

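View pics/s14a.png

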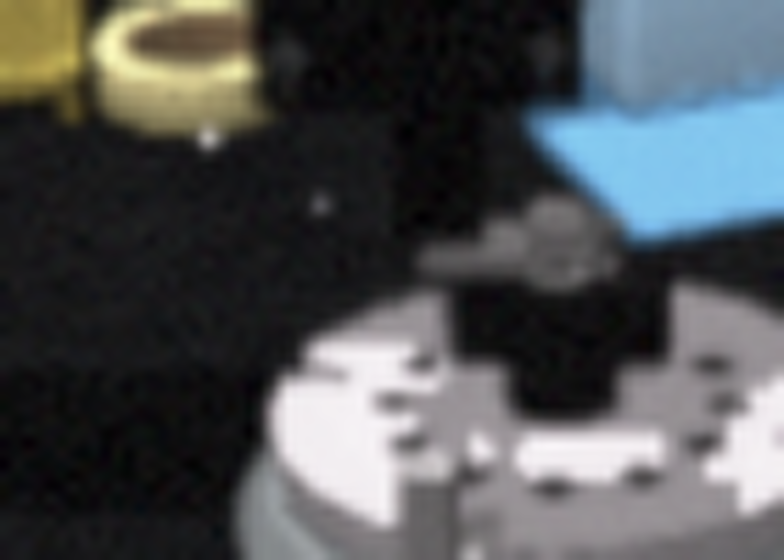

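```bash
python3 - <<'E'
from h import *
w=load('w14');p=np.array([.5282,.0265,.291]);zc=p[2]-.1862
k=436/160;A=lambda x,y:(230+x/k,100+y/(600/220))
h=onz(w,*A(240,308),.112);r=onz(w,*A(235,403),zc);t=onz(w,*A(235,220),zc)
print(h,r,h-r,t-r)
E
python3 -m creep '[[0,0,-2,0,0,0,5],[0,0,0,0,0,0,5],[0,0,0,0,0,0,5]]' >/dev/null
python3 -c "
from h import *
st()"
```

```text
[0.55857903 0.0249895  0.112     ] [0.53648956 0.0257577  0.1048    ] [ 0.02208947 -0.00076819  0.0072    ] [0.0367086  0.00018045 0.        ]
t 19.25 p [0.5297 0.0264 0.2906] yaw -89.72 x [-1.4e-03  1.0e-04 -1.0e+00] F [-3.3 -0.5  0.9] M [ 0.03  0.77 -0.01] g 11.3 q [-0.73  0.18  0.69  1.91 -0.13  1.1  -1.55]
```

```bash
python3 -m creep '[[0,0,1,0,0,0,5],[0,0,0,0,0,0,30],[0,0,0,0,0,0,40],[0,0,0,0,0,0,40],[0,0,0,0,0,0,40]]' 15 >/dev/null
python3 -c "
from h import *
st()"
python3 -m creep '[[-20,0,0,0,0,0,40],[-40,0,0,0,0,0,40],[-40,0,0,0,0,0,40],[0,0,20,0,0,0,40],[0,0,30,0,0,0,40]]' >/dev/null
python3 -m creep '[[0,0,0,0,0,0,40],[0,0,0,0,0,0,40]]' >/dev/null
python3 - <<'E'
from h import *
st();snap('wrist','w15');snap('side','s15');snap('top','t15')
b=cv2.imread('pics/s15.png');cv2.imwrite('pics/s15a.png',cv2.resize(b[160:260,260:380],(720,600),interpolation=cv2.INTER_CUBIC))
E
```

```text
t 19.75 p [0.5292 0.0265 0.2909] yaw -89.72 x [ 5.e-04  2.e-04 -1.e+00] F [ 0.3  0.4 -0.1] M [-0.07  0.25  0.01] g 35.7 q [-0.73  0.18  0.69  1.91 -0.13  1.1  -1.55]
t 20.45 p [0.479  0.0262 0.3911] yaw -89.69 x [ 0.0014  0.0015 -1.    ] F [ 0.9 -0.1 -0.4] M [-0.03  0.15 -0.04] g 39.9 q [-0.8  -0.07  0.67  1.9   0.04  1.3  -1.71]
```

View pics/w15.png

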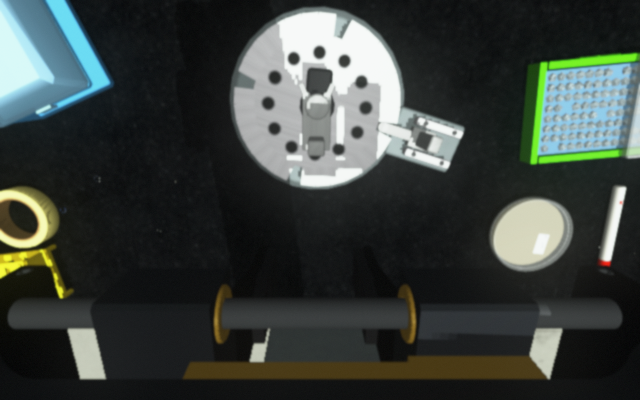

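View pics/s15a.png

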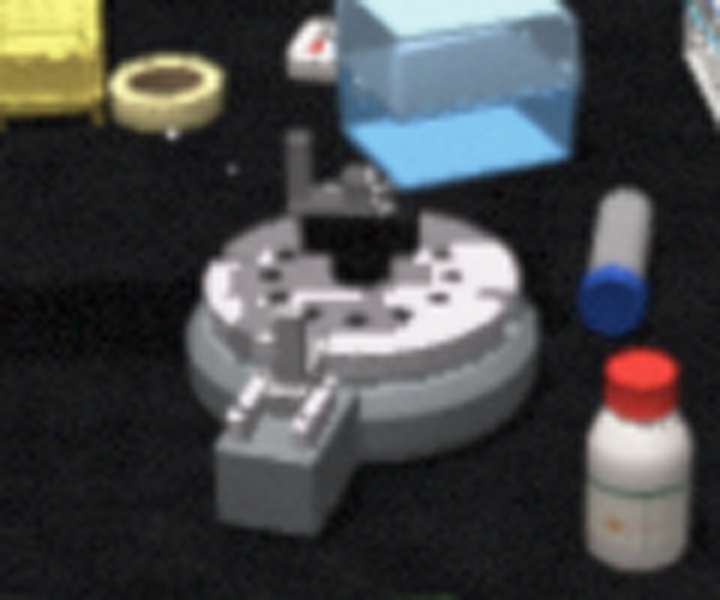

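View pics/t15.png

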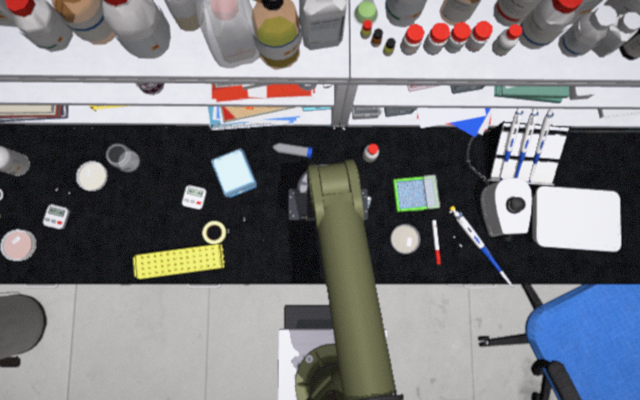

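Clip on, lock in, and the bystanders look unmoved. One last check of the lock travel and nut angle before handing in.

Run:
```python
from h import *
a=cv2.imread('pics/w15.png');cv2.imwrite('pics/w15a.png',cv2.resize(a[0:200,225:475],(750,600),interpolation=cv2.INTER_CUBIC))
```

```text
(no output)
```

View pics/w15a.png

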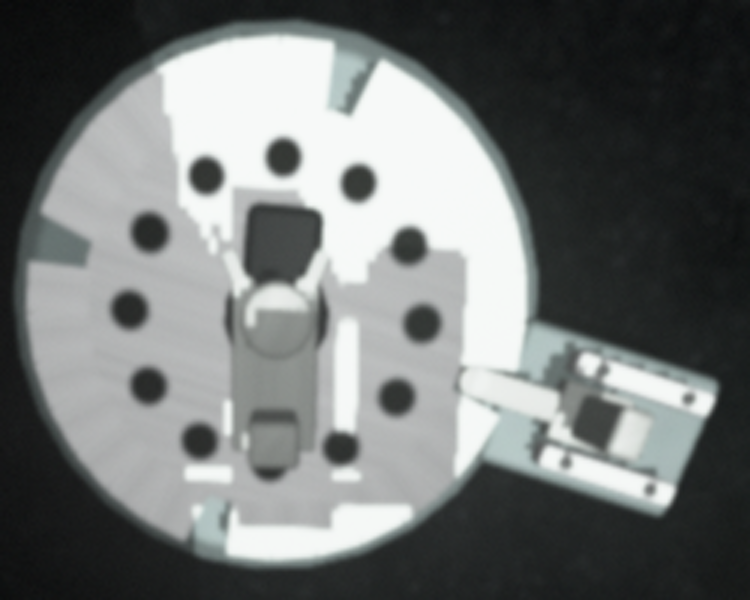

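Run:
```python
from h import *
w=load('w15');A=lambda x,y:(225+x/3,y/3)
t=onz(w,*A(630,433),.094);h=onz(w,*A(278,320),.112);print('tab',t,'travel',np.linalg.norm((t-[.5231,-.0877,.094])[:2]),'head',h)
b=[onz(w,*A(*q),.099) for q in((250,205),(320,210))];d=b[1]-b[0];print('bar ang',np.degrees(np.arctan2(d[1],d[0]))+90)
n=[onz(w,*A(*q),.058) for q in((62,240),(355,75),(213,528))];print([np.degrees(np.arctan2(*(q-[.5575,.0255,0])[1::-1])) for q in n])
c=onz(w,*A(273,444),.134);print('clip tab top',c)
st();print(ctrl.close_job())
```

```text
tab [ 0.52823965 -0.07026241  0.094     ] travel 0.018179260450561265 head [0.55749441 0.02478232 0.112     ]
bar ang -3.589828101953941
[np.float64(71.41595664026956), np.float64(-18.982859653147393), np.float64(163.57092085107212)]
clip tab top [0.53048009 0.02590944 0.134     ]
t 20.6 p [0.4797 0.0262 0.3908] yaw -89.74 x [ 6.e-04 -5.e-04 -1.e+00] F [ 0.1  0.  -0.9] M [-0.08  0.11  0.03] g 40.3 q [-0.8  -0.07  0.67  1.9   0.04  1.3  -1.71]
the job is handed in; nothing more can be done
None
```

The carousel is ready to carry, and I handed the job in at 20.6 s. I turned the disc about 21° counter-clockwise with the nut, pushed the lock in, tightened the nut and snapped the clip onto the neck. Then I let go and moved the gripper clear.

- **Lock:** it met its stop, and the last picture gives 18.2 mm of travel, with the tongue in the notch.
- **Nut:** I turned it clockwise about 1.36 rad, until the wrist moment jumped from about 0 to 1 N m.
- **Clip:** the resisting force rose to about 3 N in the readings, then fell back to 0 as it snapped on. I then pushed it lightly until it seated. Before that last push, the opening was within about 0.5 mm of the spindle axis. The clip stayed level between the nut and the spindle head after release.
- **Other things on the bench:** they look unmoved in the final pictures; I did not measure this.

Two readings disagreed:
- **Camera positions:** the top camera put the spindle 2–3 mm from where the wrist and side cameras did. I used the wrist and side values.
- **Nut angle:** the final picture puts the bar at about −4°, while the wrist reading at the stop gives about −7.5°. The picture value comes from one short, partly hidden edge, so I relied on the felt stop.

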